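# Take the pressing plate off the blood-bag press for washing

## Task

Pull the press's locking knob out until it clicks, then lift the pressing plate straight up off its two dowels, keeping it level and letting it ease sideways as the slightly leaning dowels ask, so that it does not bind, and lay it flat in the steel draining tray, handle up, without dropping it. Push the knob fully home again and leave the other things on the bench alone.

Things in the scene. Friction and masses are not known exactly. Their poses are not given: they have to be found in the camera images.
- press: fixed white bench press, housing 190 x 300 mm, steel deck 70 mm above the bench. Origin: centre of its underside, on the bench; x points from the knob side to the back, y along its long side. Two rest rails (tops 86 mm up) carry the pressing plate. Never wrench the plate up against the bolt (25 N is too much).
- deck_mid (a point): fixed point of the press midway between its two dowels, on the rest rails where the plate's underside seats (86 mm above the bench). Steel dowels, 12 mm diameter, round tips, stand at y = -85 and +85 mm from it; their tips are 64 mm above it, 56 mm above the top of the seated plate.
- seat (a point): fixed point 4 mm above deck_mid. The dowels stand on a self-aligning seat, stiff, left at the slant of the last bag: both lean alike about this height, up to 6 degrees each way along press x and y; not reported. The plate seats level but must drift sideways (up to 6 mm along each axis) as it rises level. Feel the side force and yield to it: once it is up 4 mm, over 8 N on the dowels is binding.
- block (a point): centre of the top of the fixed steel block that guides the bolt, 112 mm above the bench: 28 mm (press x) x 44 mm (press y), 81 mm from the press's origin towards the knob. The seated plate's edge is 7 mm behind it.
- knob (a point): centre of the round black pull knob (32 mm diameter, 24 mm long, axis level along the press's x), 100.5 mm above the bench, 125 mm from the press's origin towards -x when home. An 18 mm gap with only its 10 mm stem lies between knob and block; the housing ends 18 mm behind it. Attitude that of the press. Moves with the knob.
- lock (a joint): travel of the knob in m: 0 = home, its bolt reaches 8 mm over the plate's edge and holds it down (1.5 mm play); 0.016 = pulled straight out (press -x) to the detent and end stop, plate free. A ball detent resists with 10 to 13 N over the first 8 mm, then it snaps on to 16 mm and stays; the same on the way back.
- plate: loose pressing plate of aluminium, 120 mm (its x) x 220 mm (its y) x 8 mm, about 0.5 to 0.75 kg with its handle; origin at the centre of its underside, z up. Two 13.5 mm holes at x = 0, y = -85 and +85 mm fit over the dowels. It starts seated on the press, its axes along those of the press.
- handle (a point): centre of the black grip bar of the plate's handle: bar 16 mm wide (along the plate's x), 120 mm long (along the plate's y), 14 mm high, 50 mm above the plate's underside, on two 12 mm posts at y = -48 and +48 mm. Grip it across its 16 mm, at the middle. Attitude is that of the plate.
- tray_in (a point): centre of the inner floor (4 mm above the bench) of the open steel draining tray: 172 x 272 mm inside (x, y), walls 4 mm thick, rim 22 mm above the bench. Its y is its long direction; fixed.
- liner: bystander: empty white eight-sided bucket liner, 105 x 150 x 120 mm high, origin at the centre of its underside
- spray: bystander: white bottle, 68 mm diameter, 170 mm high, origin at the centre of its underside
- tuberack: bystander: grey rack with capped tubes, 60 x 130 x 86 mm high, origin at the centre of its underside

How it is judged (in metres and radians):
On the way, in this order (a step that is already met when the one before it is completed fails the run):
1. the knob is out on its detent, the plate still seated (value of joint lock above 0.013 m and z of plate in the frame of press below 0.095 m), for 0.2 s.
2. the plate has come up off the dowels, level (z of plate in the frame of press above 0.152 m and angle between plate's own z axis and vertical below 0.1 rad), for 0.1 s.
At the end, for the whole second after the job is handed in: the plate lies flat on the draining tray's floor inside its rim (underside within 5 mm of the floor, tilt under 3 degrees, centre within 50 mm of the tray's), handle up and at rest, and the knob is pushed home (within 2 mm) (z of plate in the frame of tray_in between -0.003 and 0.005 m and horizontal distance between plate and tray_in below 0.05 m and angle between plate's own z axis and vertical below 0.05 rad and linear speed of plate below 0.02 m/s and value of joint lock below 0.002 m); the robot touches nothing.
It fails at once if the plate, lifted off its rails, binds on the dowels (side load over 8 N) (z of plate in the frame of press above 0.09 m and contact force between plate and press above 8 N).
It fails at once if the plate is wrenched up against the bolt or jammed on the dowels (25 N) (z of plate in the frame of press above 0.0872 m and contact force between plate and press above 25 N).
It fails at once if the plate is tipped by more than 10 degrees (angle between plate's own z axis and vertical above 0.175 rad).
It fails at once if the plate is dropped (linear speed of plate above 0.5 m/s and contact force between the fingers and plate below 0.1 N).
It fails at once if a bystander is moved or tipped (distance of any of liner, spray, tuberack from where it was at the start of the episode above 0.03 m or angle between any of liner, spray, tuberack's own z axis and vertical above 0.3 rad).
It also fails if it takes over 72 s, if anything falls off the work surface, if the arm or the gripper's body presses on something with over 40 N, if the wrist force passes 120 N, or if a joint passes its speed limit or range.

## Robot

A 6-joint arm with a two-finger parallel gripper is mounted at the origin on the work surface. World frame = base frame: x ahead of the robot, y to its left, z up, the work surface at z = 0. Lengths are in mm, angles in degrees, forces in N, time in s.
With the tool pointing down it reaches from about 350 to 850 mm from the base axis. Payload 8.1 kg.
Tool frame: the origin (TCP) lies between the finger pads; the fingertips stand 14 mm ahead of it and the grasp point (between the pads) lies 5 mm behind it; z points along the fingers, x is the direction in which the jaws open and shut, and the axes are right-handed (so a half turn about z gives the same grasp; the last joint's range is limited). The gripper opens to 85 mm and grips with 20 to 120 N. Pads are 22 mm wide; open, the fingers measure 114 mm over their backs; the gripper's body (76 mm by 85 mm) begins 54 mm behind the grasp point. The pads swing forward as they close: fully open they stand 13 mm farther back than shut.
Start: joints at [69.477, 7.471, 85.268, -0, 87.261, -4.893], TCP at [161.635, 577.823, 245.292] pointing down, gripper open.
Joint ranges: [-169.43, 169.43], [-51.17, 129.36], [1.28, 143.12], [-76.62, 256.62], [0, 156.53], [-152.29, 152.29]. Speed limits (degrees/s): [136.94, 136.94, 159.86, 180, 180, 180].

## Interface

Orientations are given as [roll, pitch, yaw] about the fixed x, y, z axes, in that order (R = Rz(yaw) Ry(pitch) Rx(roll)).
In Python, from bench import r, vision, job gives the robot as it stands.
- The arm moves only by the tool send_rows, never from a script. Its arguments are lists of equal length, an entry for each row: "dp": the shift along the world's x, y, z in mm, a list of three; "rot": the turn, a rotation vector about the world's x, y, z in rad, a list of three. In form: {"dp": [[tx, ty, tz], ...], "rot": [[wx, wy, wz], ...]}. A call has 1 to 5 rows; each row is the pose to reach, as a shift and turn from the pose commanded when the call began; what a row does not reach only later rows make up. A row lasts 1/8 s, in which the tool goes at most 62.5 mm and 10.7 degrees, less where a joint would pass 70% of its speed; a pose out of reach is approached as far as the arm can. A call with a gripper value outside its range is refused whole. "jaw" is the finger opening in mm, from 0 to 85.4, set as the call begins (left out, the last holds). The fingers move at their own pace and stop on an object; "force" is the grip in N (left out, the last holds). Time passes only in rows, so rows that repeat a pose let the fingers close. It gives the time, the measured TCP pose, the force and the opening at its end, in the units of the state.
- r.sense(): the state, without advancing time (a new reading comes with each control period).
- vision.snapshot(name): name is "scene" or "top" or "wrist"; returns a dict with "pixels" (420x560x3 uint8, red, green, blue), "depth" (420x560 float32, mm along the optical axis (not along the pixel's ray), 0 where there is no reading), "intrinsics" (3x3 intrinsics, pixels), "k1" (the pictures are not rectified: a ray, as slopes to the right and down, at radius r is drawn at 1 + k1 r^2 times it, then the intrinsics apply), "world_from_camera" (4x4, takes a point from camera to world coordinates); the wrist camera has in their place "T_tool_cam" (4x4, takes a point from camera to tool coordinates, whose origin is the TCP and whose axes are the tool frame's). Camera axes: x right, y down, z forward; pixel columns grow to the right and rows downward; lengths in mm; the calibration is good to about 2 mm. A picture is of the moment at which its call begins: read the wrist's pose just before it.
- job.hand_in(): hands the job in, once; it reports no verdict.
The state is a dict: "time": time; "joint_pos": joint angles; "qd": joint speeds; "joint_efforts": joint torques, N m; "tool_pos": TCP position; "tcp_rot": TCP orientation; "ft_force": force on the tool from outside, world axes, zero at the start; "wrist_torque": the same for the moment, N m; "finger_gap": finger opening in mm.
Only numpy, scipy, OpenCV 4.12 (cv2) and the standard library are available. Lean on these libraries where they do the work, as an engineer would, in place of code of your own. Each camera call takes 0.05 s, during which the arm holds its last target.

## Working session

There is one attempt and no reset: what is moved stays moved. The work goes in short steps, Python scripts to look and compute and a tool call to move; the robot and the scene stay as the last step left them, time stands still between calls to the robot, and variables do not carry over. Pictures are saved under pics/ and viewed, and the job is handed in when it is done.

Besides the shell and the picture viewer there is one more tool, called after ">>>" as a command line: name --argument value ..., lists and objects as JSON in quotes. send_rows: Moves the arm, as the interface text tells. Its arguments: {"type":"object","properties":{"dp":{"type":"array"},"rot":{"type":"array"},"jaw":{"type":"number"},"force":{"type":"number"}},"required":["dp","rot"]}

```bash
ls; mkdir -p pics; python3 - <<'E'
from bench import r, vision, job
import cv2,numpy as np
print(r.sense())
for n in ["scene","top"]:
    s=vision.snapshot(n); cv2.imwrite(f"pics/{n}0.png",s["pixels"][:,:,::-1]); np.savez(f"{n}0.npz",**s)
    print(n,s["intrinsics"],s["k1"],s["world_from_camera"])
E
```

```text
pics
{'time': 0.0, 'joint_pos': array([ 6.94750569e+01,  7.51523058e+00,  8.53307961e+01,  8.40327450e-04,
        8.72619205e+01, -4.89151880e+00]), 'qd': array([-0.02375927, -0.03047383, -0.1055811 ,  0.0230805 , -0.01520331,
       -0.03925745]), 'joint_efforts': array([-3.84870200e-04, -5.69402182e+01, -5.00551379e+01, -1.94834229e-04,
        1.46721618e-02,  7.11385884e-07]), 'tool_pos': array([161.45812314, 577.3106533 , 244.22860161]), 'tcp_rot': array([-1.79989959e+02,  1.07482439e-01,  7.43665442e+01]), 'ft_force': array([0.39126382, 0.31086218, 0.36483234]), 'wrist_torque': array([-0.01106083,  0.0179893 , -0.04310394]), 'finger_gap': 85.60058466518555}
scene [[478.86003995   0.         276.58111779]
 [  0.         478.86003995 207.38893916]
 [  0.           0.           1.        ]] 0.05618981867420018 [[ 1.96439170e-01  8.21188244e-01 -5.35781225e-01  1.33399193e+03]
 [ 9.80515993e-01 -1.64408568e-01  1.07509115e-01 -1.24965650e+02]
 [ 1.98197265e-04 -5.46461061e-01 -8.37484489e-01  1.23127422e+03]
 [ 0.00000000e+00  0.00000000e+00  0.00000000e+00  1.00000000e+00]]
top [[429.03509597   0.         272.75502496]
 [  0.         429.03509597 201.27060317]
 [  0.           0.           1.        ]] 0.01665770860413132 [[-1.02399387e-02 -9.88935741e-01  1.47990686e-01  4.12403710e+02]
 [-9.99922076e-01  1.11837348e-02  5.54666151e-03  4.05036313e+00]
 [-7.14038040e-03 -1.47922357e-01 -9.88973200e-01  1.42894526e+03]
 [ 0.00000000e+00  0.00000000e+00  0.00000000e+00  1.00000000e+00]]
```

View pics/scene0.png

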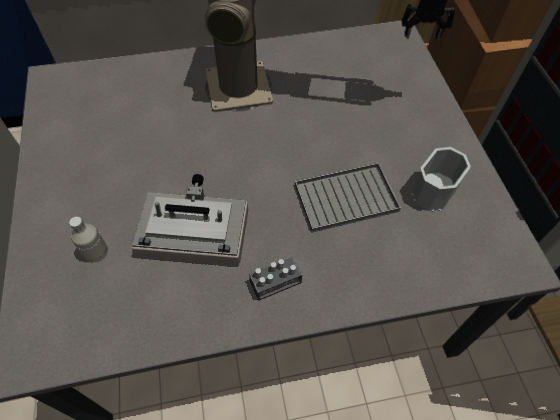

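View pics/top0.png

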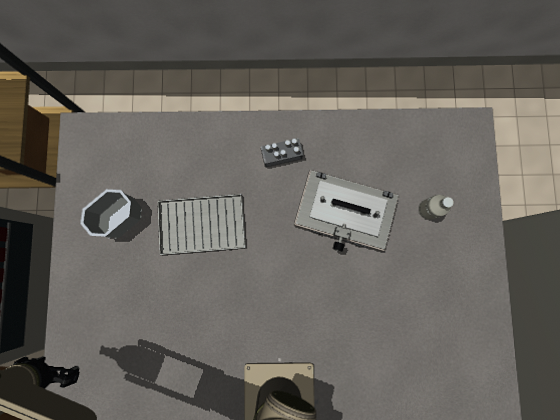

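```bash
cat > h.py <<'E'
import numpy as np,cv2
from scipy.spatial.transform import Rotation as R
def tcpT(s):
    T=np.eye(4);T[:3,:3]=R.from_euler('xyz',s['tcp_rot'],degrees=True).as_matrix();T[:3,3]=s['tool_pos'];return T
def cloud(s,T):
    K=s['intrinsics'];k1=float(s['k1']);d=s['depth']
    v,u=np.mgrid[:d.shape[0],:d.shape[1]]
    pts=np.stack([u,v],-1).reshape(-1,1,2).astype(np.float64)
    n=cv2.undistortPoints(pts,K,np.array([k1,0,0,0,0.])).reshape(d.shape+(2,))
    P=np.dstack([n[...,0]*d,n[...,1]*d,d])
    W=P@T[:3,:3].T+T[:3,3]
    W[d<=0]=np.nan
    return W
def proj(X,s,T):
    # world -> pixel
    c=(np.asarray(X,float)-T[:3,3])@T[:3,:3]
    a=c[:,:2]/c[:,2:];r2=(a**2).sum(1,keepdims=True);a=a*(1+float(s['k1'])*r2)
    K=s['intrinsics'];return a*K[0,0]+K[:2,2]
E
python3 - <<'E'
from h import *
for n in ['top','scene']:
    s=dict(np.load(n+'0.npz'));W=cloud(s,s['world_from_camera'])
    z=W[...,2]
    ok=np.isfinite(z)&(W[...,0]>300)&(abs(W[...,1])<600)&(W[...,0]<900)
    print(n,'table z',np.nanmedian(z[ok]))
    m=(ok&(z>8)).astype(np.uint8)
    nn,l,st,c=cv2.connectedComponentsWithStats(m)
    for i in range(1,nn):
        if st[i,4]>60:
            q=W[l==i]; print(st[i],q.min(0).round(),q.max(0).round(), cv2.minAreaRect(q[:,:2].astype(np.float32)))
    for lo,hi in [(60,78),(90,98),(126,150),(105,118)]:
        q=W[ok&(z>lo)&(z<hi)&(W[...,1]<0)&(W[...,1]>-330)]
        if len(q)>3: print(lo,hi,len(q),np.median(q[:,2]),cv2.minAreaRect(q[:,:2].astype(np.float32)))
E
```

```text
top table z 0.45131841539046036
[261 138  42  29 759] [745. -87.   8.] [830.  50.  92.] ((787.2266845703125, -18.027259826660156), (60.8959846496582, 130.41224670410156), 12.551215171813965)
[ 294  170  104   82 5666] [ 454. -389.    9.] [721. -56. 161.] ((568.1596069335938, -217.714111328125), (300.0489807128906, 233.31053161621094), 73.10525512695312)
[  81  190   60   48 1506] [507. 451.   8.] [650. 600. 126.] ((579.2230224609375, 526.5310668945312), (114.7833251953125, 158.1725616455078), 41.290313720703125)
[157 194  88  61 488] [453. 107.   8.] [649. 397.  30.] ((550.9652709960938, 250.9720001220703), (182.08053588867188, 281.677490234375), 3.525322914123535)
[419 195  35  25 610] [ 558. -534.    9.] [ 625. -470.  174.] ((591.2103271484375, -501.0887451171875), (67.40292358398438, 61.12221908569336), 15.217116355895996)
60 78 1838 69.27676729752238 ((615.7818603515625, -158.15284729003906), (449.8746032714844, 225.3201904296875), 60.04246139526367)
90 98 2000 93.63946242228985 ((610.1019287109375, -149.32968139648438), (389.9532470703125, 217.16824340820312), 54.85133361816406)
[... 941 characters left out ...]
13659668)
[ 249  257   53   43 1264] [748. -89.   8.] [834.  54.  92.] ((789.4208374023438, -13.477890014648438), (62.811134338378906, 142.31668090820312), 12.080741882324219)
60 78 2184 69.85781135786817 ((624.2655029296875, -157.8072052001953), (454.7303161621094, 234.2439727783203), 58.62837219238281)
90 98 2247 94.1427477043369 ((617.5213623046875, -135.27960205078125), (418.1377258300781, 213.77919006347656), 57.44599914550781)
126 150 336 141.55591929519244 ((592.9745483398438, -220.99636840820312), (180.84228515625, 19.093713760375977), 72.34803771972656)
105 118 263 111.27393046030079 ((529.4462890625, -202.54608154296875), (177.96566772460938, 144.38201904296875), 73.01728057861328)
```

```bash
python3 - <<'E'
from bench import r, vision, job
s=vision.snapshot("wrist");print(s["T_tool_cam"].round(3),s["intrinsics"],s["k1"])
E
```

```text
[[ 1.00000e+00  1.00000e-03 -0.00000e+00 -1.37600e+00]
 [-1.00000e-03  9.49000e-01  3.14000e-01 -8.10280e+01]
 [ 1.00000e-03 -3.14000e-01  9.49000e-01 -1.29442e+02]
 [ 0.00000e+00  0.00000e+00  0.00000e+00  1.00000e+00]] [[341.64700897   0.         280.8360011 ]
 [  0.         341.64700897 207.40159961]
 [  0.           0.           1.        ]] -0.053443300698424165
```

>>> send_rows --dp '[[40,-45,15],[80,-95,30],[105,-150,60],[130,-205,80],[155,-255,100]]' --rot '[[0,0,0],[0,0,0],[0,0,0],[0,0,0],[0,0,0]]'

```text
time: 0.78
tool_pos: [314.4, 326.1, 343.8]
tcp_rot: [180.0, -0.0, 74.4]
ft_force: [1.9, 0.9, 0.1]
finger_gap: 85.2
```

>>> send_rows --dp '[[20,-58,0],[40,-116,0],[60,-174,0],[75,-232,0],[90,-290,0]]' --rot '[[0,0,0],[0,0,0],[0,0,0],[0,0,0],[0,0,0]]'

```text
time: 1.4
tool_pos: [404.2, 36.0, 343.2]
tcp_rot: [180.0, -0.0, 74.4]
ft_force: [1.0, -0.5, 0.5]
finger_gap: 85.2
```

>>> send_rows --dp '[[15,-55,-10],[30,-110,-25],[45,-165,-40],[58,-213,-45],[58,-213,-45]]' --rot '[[0,0,0],[0,0,0],[0,0,0],[0,0,0],[0,0,0]]'

```text
time: 2.02
tool_pos: [461.6, -177.8, 296.5]
tcp_rot: [-179.8, 0.0, 74.1]
ft_force: [-0.4, 0.8, 0.2]
finger_gap: 85.6
```

```bash
cat > shot.py <<'E'
import sys
from bench import r, vision
from h import *
n=sys.argv[1]
q=r.sense();s=vision.snapshot("wrist");s['T']=tcpT(q)@s['T_tool_cam'];s['q']=q['tool_pos'];
np.savez(n+".npz",**s);cv2.imwrite(f"pics/{n}.png",s["pixels"][:,:,::-1]);print(q['time'],q['tool_pos'],q['tcp_rot'],q['ft_force'])
E
python3 shot.py w1
```

```text
2.025 [ 461.5957273  -177.84771389  296.53751806] [-1.79831375e+02  4.48879672e-03  7.41366179e+01] [-0.38385234  0.77924597  0.24209389]
```

View pics/w1.png

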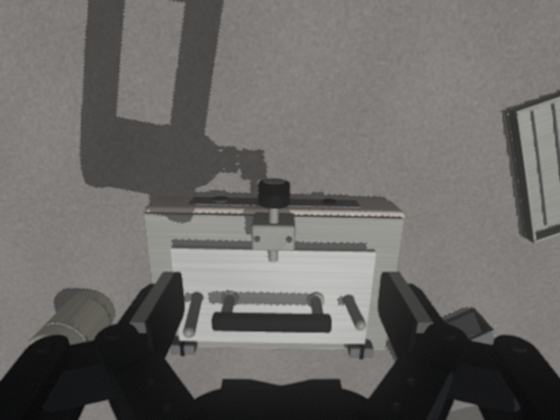

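```bash
cat > fit.py <<'E'
from h import *
import sys
s=dict(np.load(sys.argv[1]+'.npz'));W=cloud(s,s['T']);np.save('W.npy',W)
z=W[...,2]
print('table',np.nanmedian(z[:150,:]))
def box(u0,v0,u1,v1,lo,hi,name):
    m=np.zeros(z.shape,bool);m[v0:v1,u0:u1]=1;m&=(z>lo)&(z<hi)
    q=W[m]; 
    if len(q)<3: print(name,'none');return
    print(name,len(q),'zmed %.1f zmax %.1f'%(np.median(q[:,2]),q[:,2].max()),'mean',q[:,:2].mean(0).round(1),[np.round(a,1) for a in cv2.minAreaRect(q[:,:2].astype(np.float32))]);return q
box(240,170,310,208,85,125,'knob')
box(240,210,300,250,106,118,'block')
box(210,305,335,335,138,150,'handle')
box(165,250,380,345,88,98,'plate')
box(175,290,210,340,105,160,'dowL')
box(335,290,372,340,105,160,'dowR')
q=box(175,290,210,340,140,160,'dowLtip')
q=box(335,290,372,340,140,160,'dowRtip')
E
python3 fit.py w1
python3 -c "
import cv2
i=cv2.imread('pics/w1.png')[165:360,140:410];cv2.imwrite('pics/w1z.png',cv2.resize(i,None,fx=2.9,fy=2.9,interpolation=2))"
```

```text
table 0.8549327203435269
knob 891 zmed 113.9 zmax 118.7 mean [ 466.6 -188.3] [array([ 468.6, -189. ]), array([30.8, 24.3]), np.float64(73.1)]
block 1190 zmed 112.7 zmax 116.1 mean [ 508.6 -201.5] [array([ 503.8, -200.1]), array([43.5, 40. ]), np.float64(74.1)]
handle 1918 zmed 143.5 zmax 145.9 mean [ 586.7 -224.7] [array([ 588.1, -225. ]), array([119.8,  17.2]), np.float64(72.9)]
plate 13816 zmed 95.0 zmax 98.0 mean [ 580.1 -217.5] [array([ 591.7, -232.5]), array([234.6, 130.3]), np.float64(74.3)]
dowL 459 zmed 137.8 zmax 159.6 mean [ 562.7 -301.3] [array([ 564.1, -302.2]), array([15.5, 10.7]), np.float64(27.5)]
dowR 340 zmed 128.7 zmax 143.5 mean [ 612.  -141.3] [array([ 614. , -141.2]), array([13.3, 11.6]), np.float64(43.5)]
dowLtip 214 zmed 152.1 zmax 159.6 mean [ 564.  -300.6] [array([ 565.7, -301.6]), array([11.4, 10.5]), np.float64(7.2)]
dowRtip 57 zmed 141.5 zmax 143.5 mean [ 615.2 -140.1] [array([ 615.5, -140. ]), array([9.3, 8.5]), np.float64(18.7)]
```

View pics/w1z.png

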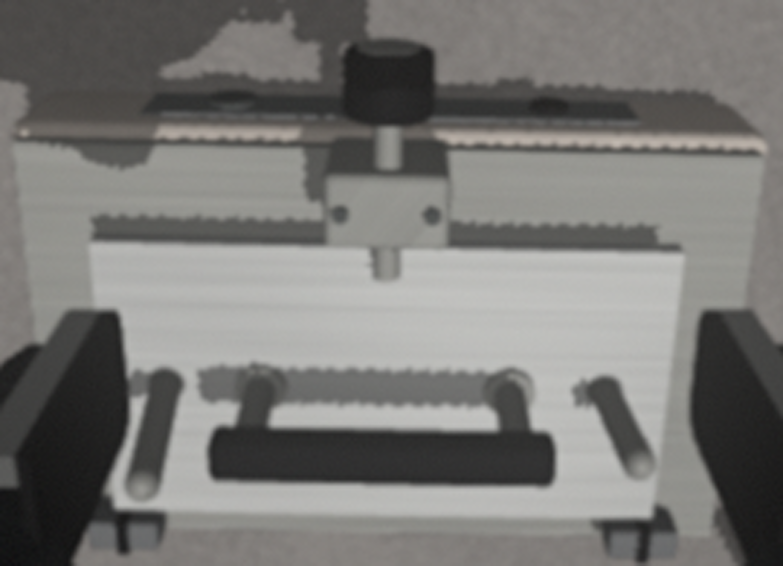

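>>> send_rows --dp '[[0,0,0],[0,0,0]]' --rot '[[0,0,0],[0,0,0]]'

```text
time: 2.33
tool_pos: [462.2, -174.1, 298.7]
tcp_rot: [180.0, -0.0, 74.5]
ft_force: [0.4, -0.2, -0.1]
finger_gap: 85.1
```

```bash
python3 shot.py w2; python3 fit.py w2
python3 - <<'E'
from h import *
for n in ['top','scene']:
    s=dict(np.load(n+'0.npz'));W=cloud(s,s['world_from_camera'])
    z=W[...,2];dark=s['pixels'].max(2)<60
    q=W[dark&(z>130)&(z<150)&(abs(W[...,0]-590)<60)&(abs(W[...,1]+220)<75)]
    print(n,len(q),q[:,:2].mean(0),cv2.minAreaRect(q[:,:2].astype(np.float32)))
E
```

```text
2.325 [ 462.23699795 -174.11655266  298.71559152] [ 1.79958259e+02 -7.70387144e-05  7.44554518e+01] [ 0.38004735 -0.2429983  -0.14594873]
table 0.8458952713240251
knob 895 zmed 113.9 zmax 118.9 mean [ 466.8 -188.3] [array([ 468.7, -189. ]), array([30.6, 24.8]), np.float64(73.3)]
block 1222 zmed 112.7 zmax 116.1 mean [ 509.  -201.5] [array([ 506., -201.]), array([43.8, 42.9]), np.float64(74.8)]
handle 1847 zmed 143.6 zmax 145.9 mean [ 586.9 -224. ] [array([ 588.5, -223.8]), array([116.7,  17.1]), np.float64(73.6)]
plate 13281 zmed 95.0 zmax 98.0 mean [ 581.5 -216.1] [array([ 594.4, -231.2]), array([231.5, 131.3]), np.float64(74.7)]
dowL 466 zmed 139.5 zmax 159.1 mean [ 563.2 -299.6] [array([ 565.8, -294.9]), array([31.7, 14.4]), np.float64(69.0)]
dowR 333 zmed 128.9 zmax 143.6 mean [ 611.9 -141.3] [array([ 614. , -141.1]), array([13.5, 11.7]), np.float64(34.8)]
dowLtip 228 zmed 151.1 zmax 159.1 mean [ 564.9 -297.7] [array([ 566.5, -293.1]), array([27.9, 14.4]), np.float64(69.0)]
dowRtip 64 zmed 141.6 zmax 143.6 mean [ 615.1 -139.8] [array([ 614.9, -139.7]), array([9. , 8.6]), np.float64(77.2)]
top 217 [ 587.37030998 -223.91323941] ((588.1617431640625, -223.8489990234375), (117.5133056640625, 16.492366790771484), 73.14986419677734)
scene 280 [ 593.40292395 -224.78512067] ((591.653076171875, -224.7547149658203), (118.85968780517578, 18.005666732788086), 73.05424499511719)
```

>>> send_rows --dp '[[3,-7,-50],[7,-14,-100],[7,-14,-145],[7,-14,-145],[7,-14,-145]]' --rot '[[0,0,-0.024],[0,0,-0.024],[0,0,-0.024],[0,0,-0.024],[0,0,-0.024]]'

```text
time: 3.0
tool_pos: [470.1, -189.2, 155.5]
tcp_rot: [179.9, 0.0, 73.0]
ft_force: [0.5, -0.9, 0.4]
finger_gap: 85.0
```

```bash
python3 shot.py w3
```

```text
3.0 [ 470.1246649  -189.15083301  155.46303833] [1.79866018e+02 2.37598789e-02 7.30372491e+01] [ 0.54540761 -0.86500064  0.38316958]
```

View pics/w3.png

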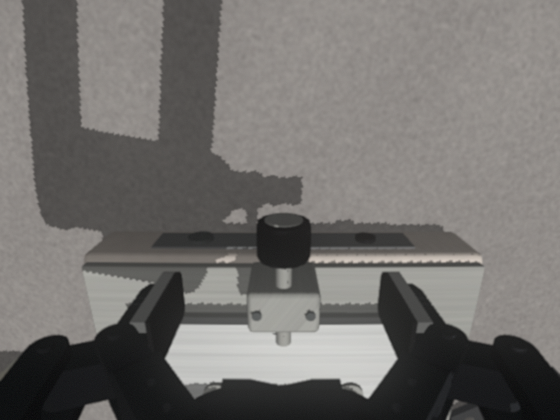

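```bash
python3 - <<'E'
from h import *
s=dict(np.load('w3.npz'));W=cloud(s,s['T']);z=W[...,2]
dark=s['pixels'].max(2)<60
def f(u0,v0,u1,v1,lo,hi,d):
    m=np.zeros(z.shape,bool);m[v0:v1,u0:u1]=1;m&=(z>lo)&(z<hi)
    if d:m&=dark
    q=W[m];print(len(q),np.median(q[:,2]),np.percentile(q[:,2],99),q[:,:2].mean(0),cv2.minAreaRect(q[:,:2].astype(np.float32)))
f(245,210,325,275,86,125,1);f(245,285,325,330,109,116,0)
E
```

```text
2250 114.76986890288754 118.02831164544777 [ 467.17462624 -188.57744266] ((468.6044616699219, -188.927001953125), (31.178974151611328, 24.41689682006836), 72.95948791503906)
2766 112.73476415116359 115.28927402697808 [ 508.76609163 -201.02533788] ((510.00177001953125, -201.5603790283203), (44.04264450073242, 26.12834930419922), 72.75977325439453)
```

>>> send_rows --dp '[[0,1,-30],[-1,1,-61],[-1,1,-61],[-1,1,-61]]' --rot '[[0,0,0],[0,0,0],[0,0,0],[0,0,0]]'

```text
time: 3.55
tool_pos: [469.7, -188.8, 94.9]
tcp_rot: [179.8, 0.0, 73.0]
ft_force: [-0.1, 0.7, 0.1]
finger_gap: 85.1
```

>>> send_rows --dp '[[0,0,0],[0,0,0],[0,0,0],[0,0,0],[0,0,0]]' --rot '[[0,0,0],[0,0,0],[0,0,0],[0,0,0],[0,0,0]]' --jaw 20 --force 60

```text
time: 4.18
tool_pos: [468.7, -187.4, 93.1]
tcp_rot: [180.0, -0.1, 73.0]
ft_force: [-0.7, 5.3, 6.8]
finger_gap: 30.1
```

>>> send_rows --dp '[[0,0,0],[0,0,0],[0,0,0],[0,0,0]]' --rot '[[0,0,0],[0,0,0],[0,0,0],[0,0,0]]'

```text
time: 4.68
tool_pos: [468.7, -187.4, 93.1]
tcp_rot: [180.0, -0.1, 73.0]
ft_force: [-0.5, 5.1, 5.9]
finger_gap: 30.7
```

>>> send_rows --dp '[[-2,0.6,0],[-4,1.2,0],[-6,1.8,0],[-8,2.4,0],[-9.6,2.9,0]]' --rot '[[0,0,0],[0,0,0],[0,0,0],[0,0,0],[0,0,0]]'

```text
time: 5.3
tool_pos: [460.9, -185.0, 93.5]
tcp_rot: [179.7, -0.1, 73.0]
ft_force: [10.3, 2.4, -0.2]
finger_gap: 30.7
```

>>> send_rows --dp '[[-2,0.6,0],[-4,1.2,0],[-6,1.8,0],[-7,2.1,0],[-7,2.1,0]]' --rot '[[0,0,0],[0,0,0],[0,0,0],[0,0,0],[0,0,0]]'

```text
time: 5.92
tool_pos: [453.3, -182.7, 93.3]
tcp_rot: [179.8, -0.1, 73.0]
ft_force: [7.8, 4.1, 1.0]
finger_gap: 30.2
```

>>> send_rows --dp '[[0,0,0],[0,0,0],[0,0,0],[0,0,0],[0,0,0]]' --rot '[[0,0,0],[0,0,0],[0,0,0],[0,0,0],[0,0,0]]' --jaw 85

```text
time: 6.55
tool_pos: [451.5, -183.2, 92.2]
tcp_rot: [-180.0, 0.0, 73.0]
ft_force: [0.3, -0.3, 0.4]
finger_gap: 85.0
```

>>> send_rows --dp '[[0,0,40],[0,0,80],[0,0,120],[0,0,170],[0,0,200]]' --rot '[[0,0,0],[0,0,0],[0,0,0],[0,0,0],[0,0,0]]'

```text
time: 7.18
tool_pos: [452.1, -183.4, 295.3]
tcp_rot: [179.8, 0.0, 73.0]
ft_force: [1.4, -0.3, -0.6]
finger_gap: 84.9
```

>>> send_rows --dp '[[10,-5,0],[10,-5,0],[10,-5,0]]' --rot '[[0,0,0],[0,0,0],[0,0,0]]'

```text
time: 7.55
tool_pos: [460.8, -187.7, 290.3]
tcp_rot: [-179.8, -0.0, 73.0]
ft_force: [0.2, -0.3, 0.2]
finger_gap: 85.3
```

```bash
python3 shot.py w4;python3 -c "
import cv2
i=cv2.imread('pics/w4.png')[130:380,120:420];cv2.imwrite('pics/w4z.png',cv2.resize(i,None,fx=2.4,fy=2.4,interpolation=2))"
```

```text
7.55 [ 460.7982805  -187.72892396  290.32087496] [-1.79806653e+02 -3.66716548e-02  7.29934668e+01] [ 0.16442819 -0.26757656  0.18351112]
```

View pics/w4z.png

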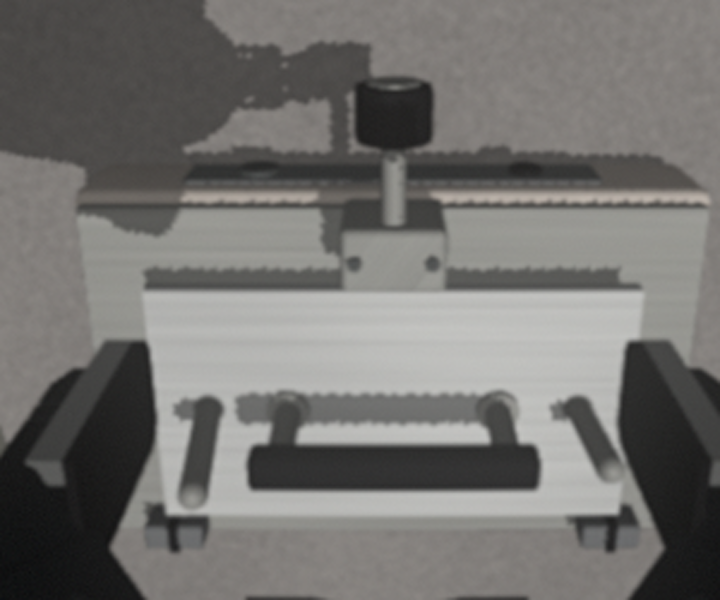

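```bash
python3 -c "
import cv2,numpy as np
i=cv2.imread('pics/w4.png')
a=i[285:345,180:240];b=i[285:345,340:400]
c=np.hstack([cv2.resize(x,None,fx=6.5,fy=6.5,interpolation=0) for x in (a,b)]);cv2.imwrite('pics/w4t.png',c)
d=i[305:345,210:360];cv2.imwrite('pics/w4h.png',cv2.resize(d,None,fx=5,fy=5,interpolation=0))"
```

```text
(no output)
```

View pics/w4t.png

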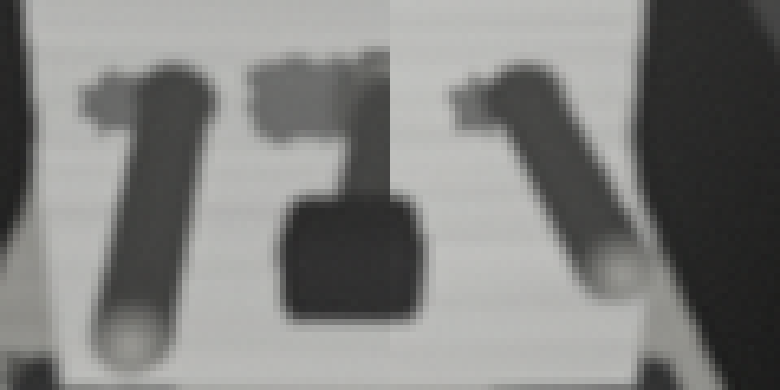

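View pics/w4h.png

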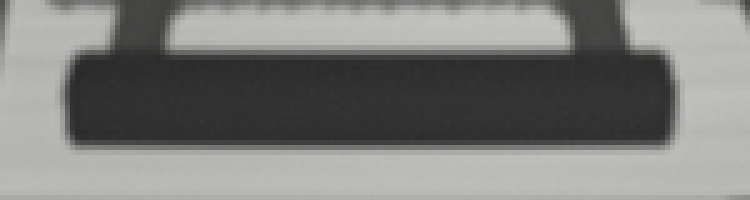

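```bash
cat > lean.py <<'E'
from h import *
from scipy.optimize import least_squares
s=dict(np.load('w4.npz'));T=s['T'].copy();T[2,3]-=0.8
obs=np.array([[206.7,299.7],[360.6,299.7],[199.7,336.5],[374.1,325.3]])
def model(p,rigid=True):
    ox,oy,yaw,a,b=p
    Rp=R.from_euler('z',yaw,degrees=True).as_matrix()
    t=R.from_euler('xyz',[a,b,0],degrees=True).as_matrix()
    X=[]
    for h in (4,54):
        for y in (-85,85):
            l=t@np.array([0,y,h]) if rigid else t@np.array([0,0,h])+[0,y,0]
            if h==4: # cut at z=+4
                l0=t@np.array([0,y,0]) if rigid else np.array([0,y,0.]); d=t[:,2]; l=l0+d*(4-l0[2])/d[2]
            X.append(Rp@l+[ox,oy,90])
    return np.array(X)
for rg in (1,0):
    f=lambda p:(proj(model(p,rg),s,T)-obs).ravel()
    o=least_squares(f,[588,-224.7,-17,0,0]);print(rg,o.x.round(2),'res',o.fun.round(2))
    a,b=np.radians(o.x[3:]);print('slope press x,y per mm up',np.tan(b),-np.tan(a))
E
python3 lean.py
```

```text
1 [ 588.55 -225.23  -16.9    -5.15    3.03] res [-0.1   0.09  0.2  -0.06  0.36 -0.11 -0.46  0.03]
slope press x,y per mm up 0.052934326927530286 0.09013119598338255
0 [ 588.48 -225.42  -14.56   -3.1     3.25] res [ 0.2   2.77 -0.23 -2.77 -0.01 -2.56  0.06  2.53]
slope press x,y per mm up 0.0568083612554417 0.054202402295456004
```

>>> send_rows --dp '[[20,-6,0],[40,-12,0],[60,-18,0],[80,-24,0],[100,-30,0]]' --rot '[[0,0,-0.18],[0,0,-0.36],[0,0,-0.54],[0,0,-0.72],[0,0,-0.9]]'

```text
time: 8.22
tool_pos: [561.6, -218.0, 291.0]
tcp_rot: [-179.9, 0.1, 21.1]
ft_force: [-0.3, -0.5, 0.6]
finger_gap: 84.8
```

>>> send_rows --dp '[[15,-4,-10],[28,-8,-30],[28,-8,-60],[28,-8,-60],[28,-8,-60]]' --rot '[[0,0,-0.18],[0,0,-0.36],[0,0,-0.54],[0,0,-0.669],[0,0,-0.669]]'

```text
time: 8.85
tool_pos: [588.8, -225.8, 230.8]
tcp_rot: [-180.0, 0.1, -16.9]
ft_force: [0.6, -0.3, -0.2]
finger_gap: 84.7
```

```bash
python3 shot.py w5
```

```text
8.85 [ 588.83804796 -225.75389077  230.79566661] [-1.79977033e+02  1.42148444e-01 -1.68532935e+01] [ 0.63426795 -0.26645084 -0.16289084]
```

View pics/w5.png

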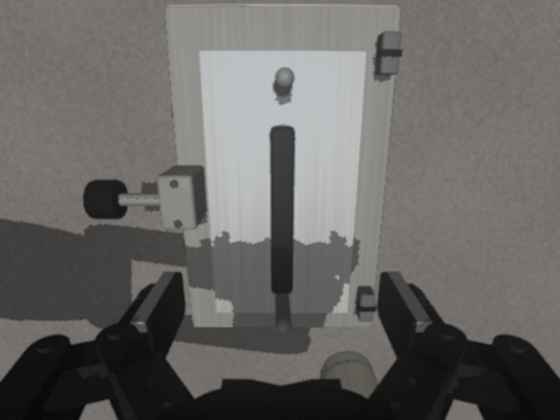

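>>> send_rows --dp '[[0,0.5,-50],[0,0.5,-90],[0,0.5,-100],[0,0.5,-100],[0,0.5,-100]]' --rot '[[0,0,0],[0,0,0],[0,0,0],[0,0,0],[0,0,0]]' --jaw 35

```text
time: 9.52
tool_pos: [591.0, -226.3, 135.0]
tcp_rot: [180.0, -0.2, -16.9]
ft_force: [-0.7, 0.3, 0.4]
finger_gap: 34.9
```

>>> send_rows --dp '[[0,0,0],[0,0,0]]' --rot '[[0,0,0],[0,0,0]]'

```text
time: 9.78
tool_pos: [590.1, -225.9, 133.5]
tcp_rot: [180.0, -0.1, -16.9]
ft_force: [0.3, 1.0, 0.0]
finger_gap: 35.2
```

```bash
python3 shot.py w6; python3 - <<'E'
from bench import r
q=r.sense();print(q['finger_gap'],q['ft_force'],q['wrist_torque'],q['tool_pos'])
E
```

```text
9.775 [ 590.11670303 -225.90482073  133.50108356] [ 1.79983209e+02 -1.00932843e-01 -1.68942609e+01] [0.33593193 1.02918353 0.00577464]
34.91684357527401 [0.85416139 0.20181052 0.09834086] [ 0.06070014  0.00041397 -0.01103526] [ 589.92118605 -225.8061719   133.13260259]
```

View pics/w6.png

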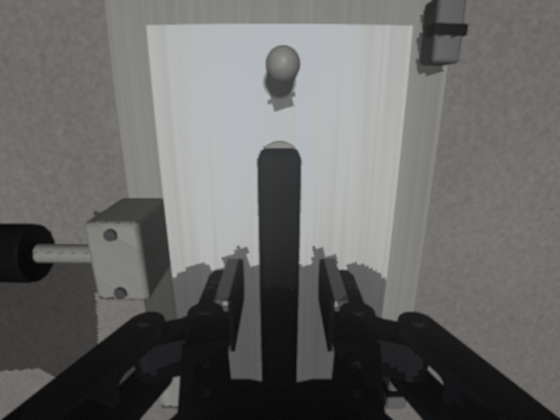

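>>> send_rows --dp '[[-1,0.5,-1.5],[-1,0.5,-1.5],[-1,0.5,-1.5],[-1,0.5,-1.5],[-1,0.5,-1.5]]' --rot '[[0,0,0],[0,0,0],[0,0,0],[0,0,0],[0,0,0]]' --jaw 8 --force 60

```text
time: 10.45
tool_pos: [588.9, -225.2, 131.2]
tcp_rot: [180.0, -0.1, -16.9]
ft_force: [3.4, -0.0, 2.4]
finger_gap: 15.0
```

>>> send_rows --dp '[[0,0,0],[0,0,0],[0,0,0]]' --rot '[[0,0,0],[0,0,0],[0,0,0]]'

```text
time: 10.82
tool_pos: [588.9, -225.2, 131.2]
tcp_rot: [180.0, -0.1, -16.9]
ft_force: [4.9, -0.0, 3.8]
finger_gap: 14.9
```

>>> send_rows --dp '[[0.8,0,0.3],[0.8,0,0.3],[0.8,0,0.3]]' --rot '[[0,0,0],[0,0,0],[0,0,0]]'

```text
time: 11.2
tool_pos: [589.0, -225.2, 131.2]
tcp_rot: [180.0, 0.0, -16.9]
ft_force: [0.6, -1.1, 5.9]
finger_gap: 14.6
```

>>> send_rows --dp '[[0.1,0,1],[0.1,0,1.5],[0.1,0,1.5]]' --rot '[[0,0,0],[0,0,0],[0,0,0]]'

```text
time: 11.58
tool_pos: [588.7, -225.0, 131.3]
tcp_rot: [-180.0, 0.1, -16.9]
ft_force: [3.9, -2.4, -7.3]
finger_gap: 14.8
```

>>> send_rows --dp '[[0.1,0.1,0.5],[0.1,0.1,1],[0.1,0.1,1]]' --rot '[[0,0,0],[0,0,0],[0,0,0]]'

```text
time: 11.95
tool_pos: [589.0, -224.8, 133.2]
tcp_rot: [-180.0, 0.1, -16.9]
ft_force: [0.7, -1.6, -7.0]
finger_gap: 15.0
```

>>> send_rows --dp '[[0.1,0.05,1],[0.2,0.1,2],[0.2,0.1,2]]' --rot '[[0,0,0],[0,0,0],[0,0,0]]'

```text
time: 12.32
tool_pos: [589.6, -224.8, 135.9]
tcp_rot: [-180.0, 0.0, -16.9]
ft_force: [0.4, -0.6, -5.2]
finger_gap: 14.9
```

>>> send_rows --dp '[[0.1,0.05,1],[0.2,0.1,2],[0.2,0.1,2]]' --rot '[[0,0,0],[0,0,0],[0,0,0]]'

```text
time: 12.7
tool_pos: [590.0, -224.8, 137.8]
tcp_rot: [-180.0, -0.0, -16.9]
ft_force: [-0.6, 0.7, -4.4]
finger_gap: 15.3
```

>>> send_rows --dp '[[0.05,0.1,1],[0.12,0.2,2],[0.2,0.3,3],[0.2,0.3,3]]' --rot '[[0,0,0],[0,0,0],[0,0,0],[0,0,0]]'

```text
time: 13.2
tool_pos: [590.2, -224.5, 140.7]
tcp_rot: [180.0, -0.0, -16.9]
ft_force: [-0.4, -0.8, -5.4]
finger_gap: 15.0
```

```bash
python3 - <<'E'
from bench import r
q=r.sense();print(q['ft_force'],q['wrist_torque'],q['tool_pos'],q['tcp_rot'])
E
```

```text
[-0.42254638 -0.8184731  -5.42564368] [-0.13533184  0.12457941 -0.12495547] [ 590.15580686 -224.52059981  140.68855483] [ 1.79999090e+02 -3.65804082e-03 -1.69006530e+01]
```

>>> send_rows --dp '[[0.08,0.07,1],[0.15,0.14,2],[0.23,0.21,3],[0.31,0.28,4],[0.31,0.28,4]]' --rot '[[0,0,0],[0,0,0],[0,0,0],[0,0,0],[0,0,0]]'

```text
time: 13.82
tool_pos: [590.5, -224.2, 144.7]
tcp_rot: [-180.0, -0.0, -16.9]
ft_force: [-0.8, -0.7, -4.8]
finger_gap: 14.8
```

>>> send_rows --dp '[[0.08,0.07,1],[0.15,0.14,2],[0.23,0.21,3],[0.31,0.28,4],[0.31,0.28,4]]' --rot '[[0,0,0],[0,0,0],[0,0,0],[0,0,0],[0,0,0]]'

```text
time: 14.45
tool_pos: [590.8, -224.0, 148.7]
tcp_rot: [-180.0, -0.0, -16.9]
ft_force: [-2.1, -0.9, -5.6]
finger_gap: 15.1
```

>>> send_rows --dp '[[-0.15,0,1],[-0.1,0.1,2],[-0.05,0.2,3],[0,0.25,4],[0,0.25,4]]' --rot '[[0,0,0],[0,0,0],[0,0,0],[0,0,0],[0,0,0]]'

```text
time: 15.08
tool_pos: [590.9, -223.7, 152.8]
tcp_rot: [-180.0, -0.0, -16.9]
ft_force: [-0.2, -1.0, -5.0]
finger_gap: 14.7
```

>>> send_rows --dp '[[0.07,0.03,1],[0.13,0.1,2],[0.2,0.17,3],[0.26,0.22,4],[0.26,0.22,4]]' --rot '[[0,0,0],[0,0,0],[0,0,0],[0,0,0],[0,0,0]]'

```text
time: 15.7
tool_pos: [591.1, -223.5, 156.7]
tcp_rot: [-180.0, -0.0, -16.9]
ft_force: [-0.6, -0.5, -5.5]
finger_gap: 14.9
```

>>> send_rows --dp '[[0.07,0.05,1],[0.13,0.12,2],[0.2,0.19,3],[0.27,0.25,4],[0.27,0.25,4]]' --rot '[[0,0,0],[0,0,0],[0,0,0],[0,0,0],[0,0,0]]'

```text
time: 16.32
tool_pos: [591.3, -223.2, 160.7]
tcp_rot: [180.0, -0.0, -16.9]
ft_force: [-0.3, 0.1, -4.0]
finger_gap: 15.0
```

>>> send_rows --dp '[[0.07,0.07,1],[0.14,0.14,2],[0.21,0.21,3],[0.28,0.28,4],[0.28,0.28,4]]' --rot '[[0,0,0],[0,0,0],[0,0,0],[0,0,0],[0,0,0]]'

```text
time: 16.95
tool_pos: [591.6, -222.9, 164.7]
tcp_rot: [-180.0, -0.0, -16.9]
ft_force: [-0.4, 1.1, -5.1]
finger_gap: 14.6
```

>>> send_rows --dp '[[0.07,0.07,1],[0.14,0.14,2],[0.21,0.21,3],[0.28,0.28,4],[0.28,0.28,4]]' --rot '[[0,0,0],[0,0,0],[0,0,0],[0,0,0],[0,0,0]]'

```text
time: 17.58
tool_pos: [591.8, -222.6, 168.7]
tcp_rot: [-180.0, 0.0, -16.9]
ft_force: [-1.8, 0.4, -3.7]
finger_gap: 14.8
```

>>> send_rows --dp '[[-0.12,0.07,1],[-0.05,0.14,2],[0.02,0.21,3],[0.08,0.28,4],[0.08,0.28,4]]' --rot '[[0,0,0],[0,0,0],[0,0,0],[0,0,0],[0,0,0]]'

```text
time: 18.2
tool_pos: [592.0, -222.4, 172.7]
tcp_rot: [-180.0, -0.0, -16.9]
ft_force: [-1.0, 0.5, -4.3]
finger_gap: 15.0
```

>>> send_rows --dp '[[0.05,0.06,1],[0.1,0.12,2],[0.16,0.19,3],[0.22,0.26,4],[0.22,0.26,4]]' --rot '[[0,0,0],[0,0,0],[0,0,0],[0,0,0],[0,0,0]]'

```text
time: 18.82
tool_pos: [592.2, -222.2, 176.8]
tcp_rot: [180.0, -0.0, -16.9]
ft_force: [-0.5, 0.8, -3.9]
finger_gap: 14.8
```

>>> send_rows --dp '[[0.05,0.1,1],[0.11,0.18,2],[0.17,0.26,3],[0.23,0.34,4],[0.23,0.34,4]]' --rot '[[0,0,0],[0,0,0],[0,0,0],[0,0,0],[0,0,0]]'

```text
time: 19.45
tool_pos: [592.4, -221.9, 180.8]
tcp_rot: [180.0, -0.0, -16.9]
ft_force: [0.2, 0.7, -5.3]
finger_gap: 15.3
```

>>> send_rows --dp '[[0.06,0.07,1],[0.12,0.14,2],[0.18,0.21,3],[0.25,0.28,4],[0.25,0.28,4]]' --rot '[[0,0,0],[0,0,0],[0,0,0],[0,0,0],[0,0,0]]'

```text
time: 20.08
tool_pos: [592.6, -221.5, 184.7]
tcp_rot: [180.0, -0.0, -16.9]
ft_force: [-0.7, 0.6, -5.5]
finger_gap: 14.7
```

>>> send_rows --dp '[[0.08,0.1,1.3],[0.16,0.2,2.6],[0.24,0.3,3.9],[0.32,0.39,5],[0.32,0.39,5]]' --rot '[[0,0,0],[0,0,0],[0,0,0],[0,0,0],[0,0,0]]'

```text
time: 20.7
tool_pos: [593.0, -221.1, 189.7]
tcp_rot: [180.0, -0.0, -16.9]
ft_force: [-1.1, -0.4, -5.9]
finger_gap: 14.8
```

>>> send_rows --dp '[[0.08,0.1,1.3],[0.16,0.2,2.6],[0.24,0.3,3.9],[0.34,0.39,5],[0.34,0.39,5]]' --rot '[[0,0,0],[0,0,0],[0,0,0],[0,0,0],[0,0,0]]'

```text
time: 21.32
tool_pos: [593.3, -220.7, 194.7]
tcp_rot: [180.0, 0.0, -16.9]
ft_force: [-0.2, -0.4, -4.7]
finger_gap: 14.9
```

>>> send_rows --dp '[[0.08,0.1,1.3],[0.16,0.2,2.6],[0.24,0.3,3.9],[0.34,0.39,5],[0.34,0.39,5]]' --rot '[[0,0,0],[0,0,0],[0,0,0],[0,0,0],[0,0,0]]'

```text
time: 21.95
tool_pos: [593.9, -220.4, 199.9]
tcp_rot: [180.0, -0.0, -16.9]
ft_force: [0.6, -0.1, -5.3]
finger_gap: 14.8
```

>>> send_rows --dp '[[0.15,0.15,2],[0.3,0.3,4],[0.5,0.5,7],[0.6,0.6,10],[0.6,0.6,15]]' --rot '[[0,0,0],[0,0,0],[0,0,0],[0,0,0],[0,0,0]]'

```text
time: 22.58
tool_pos: [594.2, -219.7, 214.7]
tcp_rot: [-180.0, 0.0, -16.9]
ft_force: [0.3, 0.9, -4.5]
finger_gap: 15.1
```

>>> send_rows --dp '[[0,0,10],[0,0,20],[0,0,30],[0,0,30],[0,0,30]]' --rot '[[0,0,0],[0,0,0],[0,0,0],[0,0,0],[0,0,0]]'

```text
time: 23.2
tool_pos: [594.1, -219.7, 244.4]
tcp_rot: [180.0, 0.0, -16.9]
ft_force: [-0.2, -0.9, -5.6]
finger_gap: 14.8
```

```bash
python3 shot.py w7; python3 - <<'E'
from bench import vision
from h import *
s=vision.snapshot('top');np.savez('top1.npz',**s);s2=vision.snapshot('scene');np.savez('scene1.npz',**s2)
cv2.imwrite('pics/s1.png',s2['pixels'][:,:,::-1]);cv2.imwrite('pics/t1.png',s['pixels'][:,:,::-1])
for n in ['top','scene']:
    s=dict(np.load(n+'0.npz'));W=cloud(s,s['world_from_camera']);z=W[...,2]
    reg=(W[...,0]>420)&(W[...,0]<690)&(W[...,1]>80)&(W[...,1]<420)
    for lo,hi in((14,32),(8,32)):
        q=W[reg&(z>lo)&(z<hi)].astype(np.float32);print(n,lo,len(q),cv2.minAreaRect(q[:,:2]))
    print(np.percentile(z[reg],[10,50,90,99]))
E
```

```text
23.2 [ 594.14842883 -219.72469004  244.39903021] [ 1.79999544e+02  1.10044151e-02 -1.69032145e+01] [-0.20438493 -0.94249585 -5.56942902]Traceback (most recent call last):
  File "<stdin>", line 9, in <module>
cv2.error: OpenCV(4.12.0) /io/opencv/modules/imgproc/src/convhull.cpp:143: error: (-215:Assertion failed) total >= 0 && (depth == CV_32F || depth == CV_32S) in function 'convexHull'
```

View pics/s1.png

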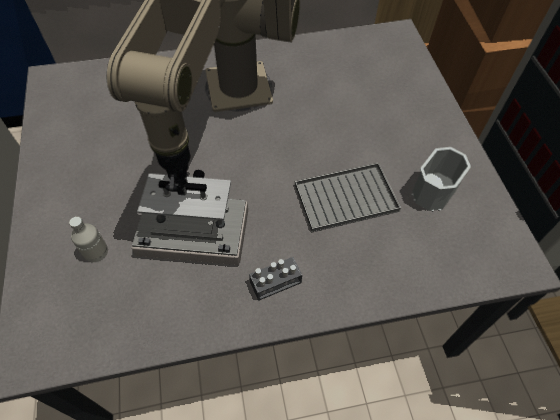

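View pics/w7.png

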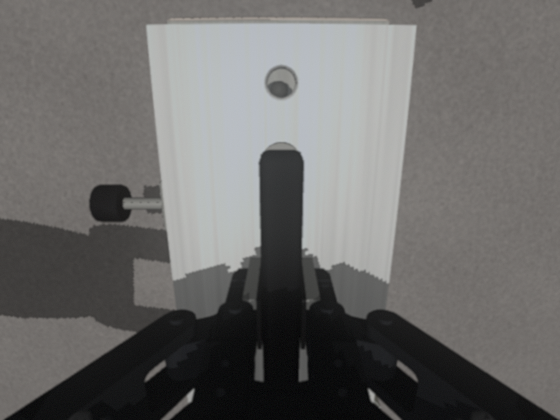

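```bash
python3 - <<'E'
from h import *
for n in ['top','scene']:
    s=dict(np.load(n+'0.npz'));W=cloud(s,s['world_from_camera']);z=W[...,2]
    reg=(W[...,0]>420)&(W[...,0]<690)&(W[...,1]>80)&(W[...,1]<420)&np.isfinite(z)
    q=W[reg&(z>8)&(z<35)].astype(np.float32)
    rc=cv2.minAreaRect(np.ascontiguousarray(q[:,:2]));print(n,len(q),rc,cv2.boxPoints(rc).round(1).tolist(),np.percentile(z[reg],[10,50,90,99]))
E
```

```text
top 759 ((574.2553100585938, 255.39312744140625), (236.28541564941406, 291.55029296875), 1.6587003469467163) [[451.8999938964844, 397.70001220703125], [460.3999938964844, 106.30000305175781], [696.5999755859375, 113.0999984741211], [688.0999755859375, 404.5]] [-2.86926248  2.01000246  7.80058274 23.47658863]
scene 1050 ((533.5458374023438, 248.28636169433594), (225.7648468017578, 282.8082275390625), 4.420734405517578) [[410.1000061035156, 380.6000061035156], [431.8999938964844, 98.5999984741211], [657.0, 116.0], [635.2000122070312, 398.0]] [-2.26133264  2.63110802  9.91229497 23.27216479]
```

>>> send_rows --dp '[[-1,15,0],[-4,45,0],[-8,80,0],[-12,120,0],[-16,160,0]]' --rot '[[0,0,0.02],[0,0,0.05],[0,0,0.09],[0,0,0.13],[0,0,0.17]]'

```text
time: 23.98
tool_pos: [577.7, -57.6, 244.5]
tcp_rot: [-180.0, 0.0, -7.0]
ft_force: [0.5, -0.3, -5.3]
finger_gap: 15.1
```

>>> send_rows --dp '[[-4,40,0],[-8,80,0],[-12,120,0],[-16,160,0],[-20,200,0]]' --rot '[[0,0,0.03],[0,0,0.06],[0,0,0.09],[0,0,0.12],[0,0,0.15]]'

```text
time: 24.6
tool_pos: [557.3, 142.4, 244.6]
tcp_rot: [-180.0, -0.0, 1.6]
ft_force: [0.2, 0.2, -4.9]
finger_gap: 15.6
```

>>> send_rows --dp '[[-4,40,0],[-6,75,0],[-6,100,0],[-6,110,0],[-6,110,0]]' --rot '[[0,0,0.02],[0,0,0.045],[0,0,0.045],[0,0,0.045],[0,0,0.045]]'

```text
time: 25.22
tool_pos: [551.8, 250.7, 244.4]
tcp_rot: [180.0, 0.0, 4.1]
ft_force: [0.2, -0.7, -5.6]
finger_gap: 15.5
```

>>> send_rows --dp '[[0,0,-20],[0,0,-50],[0,0,-70],[0,0,-70]]' --rot '[[0,0,0],[0,0,0],[0,0,0],[0,0,0]]'

```text
time: 25.72
tool_pos: [550.5, 249.0, 171.3]
tcp_rot: [179.9, 0.3, 4.0]
ft_force: [-0.2, -0.7, -3.8]
finger_gap: 15.1
```

```bash
python3 shot.py w8; python3 - <<'E'
from bench import vision
from h import *
for n in ('scene','top'):
    s=vision.snapshot(n);np.savez(n+'2.npz',**s);cv2.imwrite(f'pics/{n}2.png',s['pixels'][:,:,::-1])
E
```

```text
25.725 [550.52776209 248.95029687 171.28695845] [179.9104713    0.30641383   3.96058831] [-0.23347619 -0.73715343 -3.82232513]
```

View pics/w8.png

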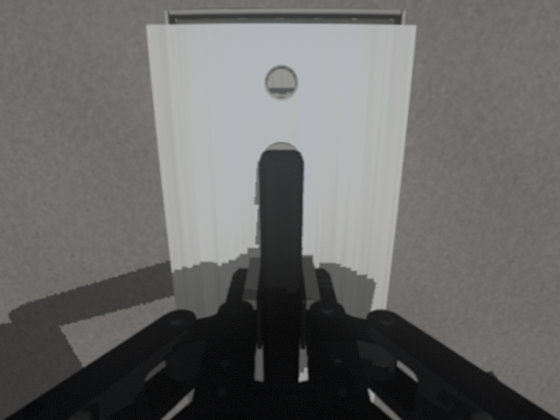

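View pics/top2.png

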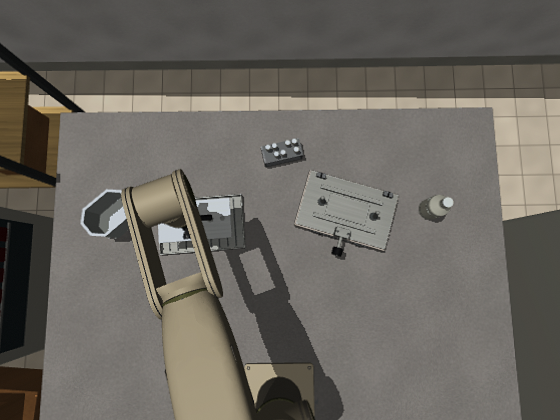

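>>> send_rows --dp '[[1,1,-20],[2,2,-45],[2,2,-75],[2,2,-95],[2,2,-105]]' --rot '[[0,0,0],[0,0,0],[0,0,0],[0,0,0],[0,0,0]]'

```text
time: 26.5
tool_pos: [553.4, 252.0, 67.8]
tcp_rot: [180.0, 0.1, 4.0]
ft_force: [-0.2, -0.5, -4.7]
finger_gap: 14.7
```

>>> send_rows --dp '[[0,0,0],[0,0,-2],[0,0,-4],[0,0,-6],[0,0,-6]]' --rot '[[0,0,0],[0,0,0],[0,0,0],[0,0,0],[0,0,0]]'

```text
time: 27.12
tool_pos: [554.1, 252.2, 63.5]
tcp_rot: [180.0, 0.0, 4.0]
ft_force: [-0.2, 0.8, -5.0]
finger_gap: 14.7
```

>>> send_rows --dp '[[0,0,-3],[0,0,-6],[0,0,-9],[0,0,-11],[0,0,-11]]' --rot '[[0,0,0],[0,0,0],[0,0,0],[0,0,0],[0,0,0]]'

```text
time: 27.75
tool_pos: [554.0, 252.2, 52.2]
tcp_rot: [180.0, 0.0, 4.0]
ft_force: [-0.1, -0.1, -4.9]
finger_gap: 14.6
```

>>> send_rows --dp '[[0,0,-0.7],[0,0,-1.4],[0,0,-2],[0,0,-2]]' --rot '[[0,0,0],[0,0,0],[0,0,0],[0,0,0]]'

```text
time: 28.25
tool_pos: [554.2, 252.2, 50.5]
tcp_rot: [180.0, 0.0, 4.0]
ft_force: [0.7, -0.4, -4.8]
finger_gap: 15.1
```

>>> send_rows --dp '[[0,0,-0.7],[0,0,-1.4],[0,0,-1.4]]' --rot '[[0,0,0],[0,0,0],[0,0,0]]'

```text
time: 28.62
tool_pos: [554.2, 252.3, 49.2]
tcp_rot: [-180.0, -0.0, 4.0]
ft_force: [-0.8, 1.0, -4.8]
finger_gap: 14.7
```

>>> send_rows --dp '[[0,0,-0.7],[0,0,-1.4],[0,0,-1.4]]' --rot '[[0,0,0],[0,0,0],[0,0,0]]'

```text
time: 29.0
tool_pos: [554.3, 252.3, 49.2]
tcp_rot: [180.0, -0.0, 4.0]
ft_force: [-7.5, -2.6, 8.4]
finger_gap: 14.8
```

>>> send_rows --dp '[[0,0,1],[0,0,1]]' --rot '[[0,0,0],[0,0,0]]'

```text
time: 29.25
tool_pos: [554.4, 252.3, 49.2]
tcp_rot: [-180.0, -0.0, 4.0]
ft_force: [-2.7, -0.5, 1.6]
finger_gap: 15.1
```

>>> send_rows --dp '[[0,0,0],[0,0,0],[0,0,0],[0,0,0]]' --rot '[[0,0,0],[0,0,0],[0,0,0],[0,0,0]]' --jaw 50

```text
time: 29.75
tool_pos: [554.3, 252.3, 48.8]
tcp_rot: [-180.0, -0.0, 4.0]
ft_force: [-0.1, -1.4, -0.1]
finger_gap: 49.9
```

>>> send_rows --dp '[[0,0,15],[0,0,50],[0,0,100],[0,0,150],[0,0,200]]' --rot '[[0,0,0],[0,0,0],[0,0,0],[0,0,0],[0,0,0]]'

```text
time: 30.38
tool_pos: [554.1, 252.2, 251.9]
tcp_rot: [-180.0, -0.1, 4.0]
ft_force: [1.2, 0.9, -0.0]
finger_gap: 50.1
```

```bash
python3 shot.py w9
```

```text
30.375 [554.14551778 252.23276394 251.86106024] [-1.79977014e+02 -7.91902206e-02  4.01200618e+00] [ 1.18207696  0.87117406 -0.01018526]
```

View pics/w9.png

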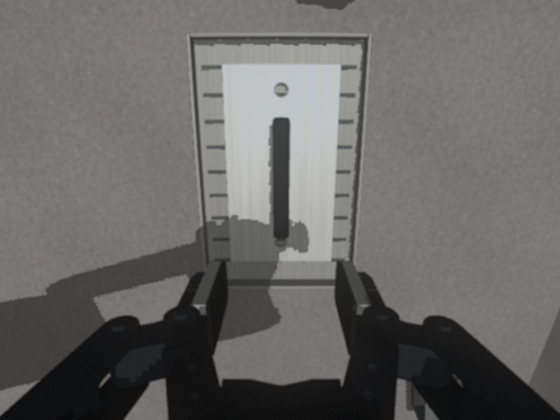

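>>> send_rows --dp '[[-13,-54,10],[-26,-108,20],[-39,-162,30],[-52,-216,30],[-65,-270,30]]' --rot '[[0,0,0.16],[0,0,0.32],[0,0,0.48],[0,0,0.64],[0,0,0.8]]' --jaw 85

```text
time: 31.05
tool_pos: [488.8, -19.3, 280.2]
tcp_rot: [179.9, -0.1, 50.2]
ft_force: [1.3, -0.8, -0.3]
finger_gap: 84.7
```

>>> send_rows --dp '[[-13,-54,0],[-26,-108,0],[-36,-150,0],[-38,-165,-10],[-38,-165,-40]]' --rot '[[0,0,0.16],[0,0,0.32],[0,0,0.404],[0,0,0.404],[0,0,0.404]]'

```text
time: 31.68
tool_pos: [452.2, -184.2, 240.4]
tcp_rot: [179.7, 0.0, 72.8]
ft_force: [0.7, 0.9, -0.4]
finger_gap: 85.0
```

>>> send_rows --dp '[[0,0,0],[0,0,0],[0,0,0]]' --rot '[[0,0,0],[0,0,0],[0,0,0]]'

```text
time: 32.05
tool_pos: [452.0, -182.5, 240.2]
tcp_rot: [179.9, 0.0, 73.0]
ft_force: [0.9, 0.2, 0.2]
finger_gap: 84.7
```

```bash
python3 shot.py w10;python3 - <<'E'
from h import *
s=dict(np.load('w10.npz'));W=cloud(s,s['T']);z=W[...,2]
dark=s['pixels'].max(2)<60
m=dark&(z>86)&(z<125)&(abs(W[...,0]-453)<35)&(abs(W[...,1]+184)<35)
q=W[m].astype(np.float32);print(len(q),cv2.minAreaRect(np.ascontiguousarray(q[:,:2])))
E
```

```text
32.05 [ 452.01498858 -182.52221734  240.24596473] [1.79882012e+02 1.86752163e-02 7.30326658e+01] [0.89959875 0.15018584 0.20917021]
1095 ((453.5167541503906, -184.60028076171875), (29.490848541259766, 24.191837310791016), 74.17549896240234)
```

View pics/w10.png

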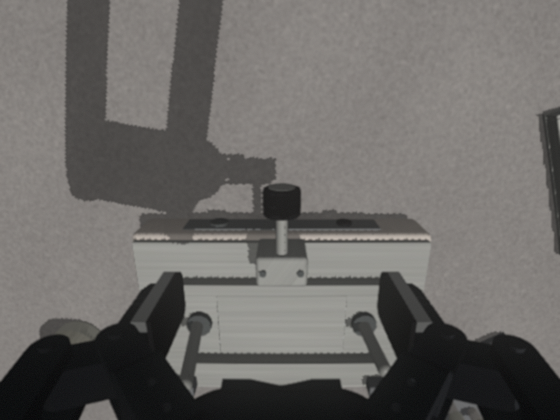

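Knob at (282,201) is still out and centred between the fingers. Descend and grip it again.

>>> send_rows --dp '[[0,-1,-50],[1,-1.5,-100],[1,-1.5,-140],[1,-1.5,-147],[1,-1.5,-147]]' --rot '[[0,0,0],[0,0,0],[0,0,0],[0,0,0],[0,0,0]]'

```text
time: 32.72
tool_pos: [452.9, -184.4, 92.9]
tcp_rot: [179.9, 0.0, 73.0]
ft_force: [-0.0, 0.2, -0.1]
finger_gap: 85.2
```

>>> send_rows --dp '[[0,0,0],[0,0,0],[0,0,0],[0,0,0],[0,0,0]]' --rot '[[0,0,0],[0,0,0],[0,0,0],[0,0,0],[0,0,0]]' --jaw 20 --force 60

```text
time: 33.35
tool_pos: [453.8, -183.0, 93.4]
tcp_rot: [179.9, -0.2, 73.0]
ft_force: [1.9, 10.0, 8.6]
finger_gap: 30.2
```

>>> send_rows --dp '[[0,0,0],[0,0,0],[0,0,0]]' --rot '[[0,0,0],[0,0,0],[0,0,0]]'

```text
time: 33.72
tool_pos: [453.8, -183.0, 93.4]
tcp_rot: [179.9, -0.2, 73.0]
ft_force: [2.2, 9.5, 8.6]
finger_gap: 30.2
```

>>> send_rows --dp '[[2,0.7,0.7],[4,0.2,0.7],[6,-0.4,0.7],[8,-1,0.7],[9.6,-1.5,0.7]]' --rot '[[0,0,0],[0,0,0],[0,0,0],[0,0,0],[0,0,0]]'

```text
time: 34.35
tool_pos: [462.5, -185.5, 93.6]
tcp_rot: [179.9, -0.1, 73.0]
ft_force: [-0.7, 2.6, 5.2]
finger_gap: 30.6
```

>>> send_rows --dp '[[2,-0.6,0],[4,-1.2,0],[6,-1.8,0],[8,-2.4,0],[8.5,-2.6,0]]' --rot '[[0,0,0],[0,0,0],[0,0,0],[0,0,0],[0,0,0]]'

```text
time: 34.98
tool_pos: [468.8, -187.4, 93.0]
tcp_rot: [-179.7, -0.0, 73.0]
ft_force: [-14.4, 9.0, 19.1]
finger_gap: 30.5
```

>>> send_rows --dp '[[0,0,0],[0,0,0]]' --rot '[[0,0,0],[0,0,0]]'

```text
time: 35.22
tool_pos: [468.8, -187.4, 93.1]
tcp_rot: [-179.8, -0.0, 73.0]
ft_force: [-12.4, 8.2, 18.6]
finger_gap: 30.6
```

>>> send_rows --dp '[[-1,0.8,1],[-1,0.8,1]]' --rot '[[0,0,0],[0,0,0]]'

```text
time: 35.48
tool_pos: [468.8, -187.3, 93.4]
tcp_rot: [-179.9, -0.0, 73.0]
ft_force: [-4.2, 2.4, 7.0]
finger_gap: 30.3
```

>>> send_rows --dp '[[0,0,0],[0,0,0],[0,0,0],[0,0,0],[0,0,0]]' --rot '[[0,0,0],[0,0,0],[0,0,0],[0,0,0],[0,0,0]]' --jaw 85

```text
time: 36.1
tool_pos: [469.4, -187.6, 93.5]
tcp_rot: [180.0, 0.0, 73.0]
ft_force: [0.2, 0.9, 0.3]
finger_gap: 84.8
```

>>> send_rows --dp '[[0,0,40],[0,0,80],[0,0,120],[0,0,160],[0,0,200]]' --rot '[[0,0,0],[0,0,0],[0,0,0],[0,0,0],[0,0,0]]'

```text
time: 36.72
tool_pos: [469.2, -187.5, 294.9]
tcp_rot: [180.0, 0.0, 73.0]
ft_force: [0.3, -0.0, -0.0]
finger_gap: 85.0
```

>>> send_rows --dp '[[0,0,0],[0,0,0],[0,0,0]]' --rot '[[0,0,0],[0,0,0],[0,0,0]]'

```text
time: 37.1
tool_pos: [468.7, -187.2, 291.7]
tcp_rot: [-179.8, -0.0, 73.0]
ft_force: [-0.1, 0.2, -0.3]
finger_gap: 85.3
```

```bash
python3 shot.py w11;python3 - <<'E'
from bench import vision
from h import *
s=dict(np.load('w11.npz'));W=cloud(s,s['T']);z=W[...,2]
dark=s['pixels'].max(2)<60
m=dark&(z>86)&(z<125)&(abs(W[...,0]-460)<35)&(abs(W[...,1]+187)<30)
q=W[m].astype(np.float32);print('knob',len(q),cv2.minAreaRect(np.ascontiguousarray(q[:,:2])))
s=vision.snapshot('scene');np.savez('scene3.npz',**s);cv2.imwrite('pics/scene3.png',s['pixels'][:,:,::-1])
W=cloud(s,s['world_from_camera']);z=W[...,2]
br=s['pixels'].min(2)>130
m=br&(abs(W[...,0]-553)<75)&(abs(W[...,1]-251)<125)&(z>5)&(z<22)
q=W[m].astype(np.float32)
A=np.c_[q[:,:2],np.ones(len(q))];c=np.linalg.lstsq(A,q[:,2],rcond=None)[0]
print('plate',len(q),q.mean(0),np.degrees(np.arctan(c[:2])),cv2.minAreaRect(np.ascontiguousarray(q[:,:2])))
E
```

```text
37.1 [ 468.6522903  -187.20708899  291.71244966] [-1.79840302e+02 -2.75547100e-02  7.29939001e+01] [-0.0815582   0.18751196 -0.3276513 ]
knob 784 ((468.7526550292969, -188.97801208496094), (29.7998104095459, 24.141706466674805), 72.31803894042969)
plate 1745 [560.76306  250.64366   11.815377] [ 0.25742211 -0.09391184] ((553.10986328125, 254.384765625), (127.06035614013672, 224.73471069335938), 3.9185614585876465)
```

View pics/w11.png

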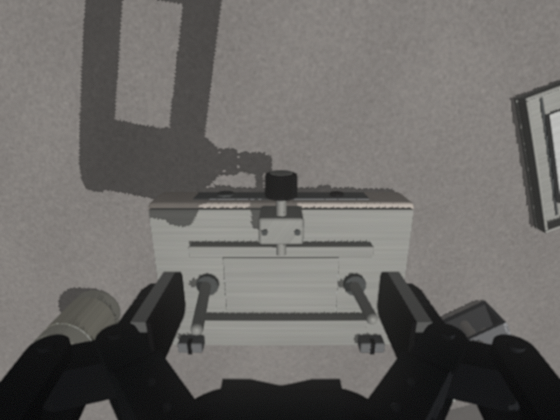

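View pics/scene3.png

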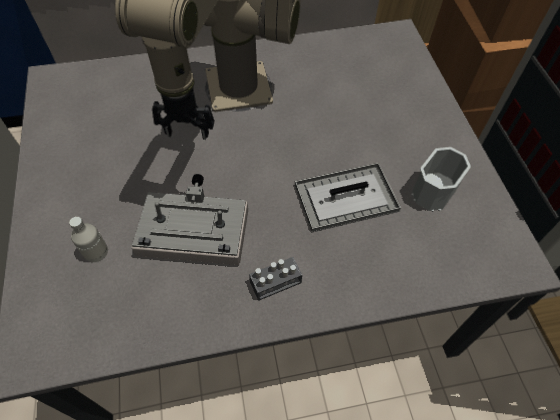

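```bash
python3 -c "
from bench import job;print(job.hand_in())"
```

```text
the job is handed in; nothing more can be done
None
```

The job is handed in at about 37 s, with the plate in the tray and the knob pushed home. The hand-in gave no verdict.

- **Knob out:** I pulled it 16 mm out to its stop. A wrist picture showed the bolt withdrawn and the plate still seated.
- **Lift:** I estimated the dowels' lean from a picture, about 3° along press x and 5° along press y. I then lifted the plate level along that slant in steps of 2 to 5 mm, easing sideways when the side force grew. Side force readings stayed at about 2 N or less once the plate was 4 mm up. They were read at the end of each call, so I did not see peaks in between.
- **Placing:** I set the plate down gently in the tray and released it, handle up.
- **Knob home:** I gripped the knob again and pushed it in until it stopped.

Last checks:
- **Knob:** it measures (468.8, -189.0) mm, within about 0.1 mm of its starting position.
- **Plate:** its top is 11.8 mm above the bench (12 expected), tilted under 0.3°. It sits within about 5 mm of the tray's centre by the camera estimates, which differ among themselves by a few mm.
- **Robot and bystanders:** the gripper is clear, with no force on it. The liner, spray bottle and tube rack look unmoved in the picture; I did not measure them again.

No check failed. One force reading of about 8 N sideways came when the plate touched the tray floor, and it eased off before I released it.

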